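# Comb the cedar sticks straight in the entry tray

## Robot

A 6-joint arm with a two-finger parallel gripper is mounted at the origin on the work surface. World frame = base frame: x ahead of the robot, y to its left, z up, the work surface at z = 0. Lengths are in m, angles in rad, forces in N, time in s.
With the tool pointing down it reaches from about 0.3 to 0.775 m from the base axis. Payload 14.6 kg.
Tool frame: the origin (TCP) lies at the very end of the fingers, on their centre line; the grasp point (between the pads) lies 19 mm behind it; y points along the fingers, x is the direction in which the jaws open and shut, and the axes are right-handed (so a half turn about y gives the same grasp; the last joint's range is limited). The gripper opens to 94 mm and grips with 3 to 60 N. Pads are 16 mm wide; open, the fingers measure 119 mm over their backs; the gripper's body (75 mm by 177 mm) begins 78 mm behind the grasp point.
Start: joints at [1.28, 0.3, 1.521, -0, 1.321, -0.067], TCP at [0.122, 0.536, 0.205] pointing down, gripper open.
Joint ranges: [-3.03, 3.03], [-0.79, 2.21], [0.23, 2.52], [-1.04, 4.18], [0, 3.07], [-2.55, 2.55]. Speed limits (rad/s): [2.22, 2.22, 2.57, 3.14, 3.14, 3.14].

## Interface

Orientations are given as [roll, pitch, yaw] about the fixed x, y, z axes, in that order (R = Rz(yaw) Ry(pitch) Rx(roll)).
In Python, from station import get_obs, cams, hand_in gives the robot as it stands. The module is installed in compiled form; this text tells all that it offers.
- The arm moves only by the tool step_arm, never from a script. Its argument "plan" is a list of rows, each an object with "grip": the closure, from -1 (fully open) to 1 (shut), so that 0 is half open; "slide": the shift along the tool's x, y, z in m, a list of three; "spin": the turn about the tool's y in degrees. A call has 1 to 20 rows; each row shifts and turns the commanded pose from where the row before left it, along the tool's axes as they then stand; what a row does not reach is not made up. A row lasts 1/12 s, in which the tool goes at most 41.7 mm and 7.16 degrees, less where a joint would pass 70% of its speed; a pose out of reach is approached as far as the arm can. A call is refused whole if a number of a shift passes 0.0417 or a number of a turn 7.16, either way. A call with a gripper value outside its range is refused whole. The fingers move at their own pace and stop on an object; "force" is the grip in N (left out, the last holds). Time passes only in rows, so rows that do not move let the fingers close. It gives the time, the measured TCP pose, the force and the opening at its end, in the units of the state.
- get_obs(): the state, without advancing time (a new reading comes with each control period).
- cams.camera(name): name is "side" or "top" or "wrist"; returns the picture (384x512x3 uint8, blue, green, red); there is no depth.
- cams.calibration(name): a dict with "K" (3x3 intrinsics, pixels), "T" (4x4, takes a point from camera to world coordinates). Camera axes: x right, y up, looking along -z (the intrinsics and any distortion apply to the point x, -y, -z); pixel columns grow to the right and rows downward; lengths in m; the calibration is good to about 2 mm. A picture is of the moment at which its call begins: read the wrist's pose just before it. calibration takes no time and is no camera call; for the wrist camera it gives the pose at the moment of the call.
- hand_in(): hands the job in, once; it reports no verdict.
The state is a dict: "time_s": time; "qpos": joint angles; "joint_vel": joint speeds; "tau": joint torques, N m; "ee_pos": TCP position; "eef_rot": TCP orientation; "force": force on the tool from outside, world axes, zero at the start; "moment": the same for the moment, N m; "grip_width": finger opening in m.
Only numpy, scipy, OpenCV 4.12 (cv2) and the standard library are available. Lean on these libraries where they do the work, as an engineer would, in place of code of your own. Each camera call takes 0.05 s, during which the arm holds its last target.

## Task

Take the hand rake from its rubber mat and, touching the cedar sticks with nothing but the rake and not bearing down hard on the glass, comb the four scattered sticks in the frosted tray up to its far end (the end away from the robot), so that they lie flat on its floor in parallel rows, packed side by side along that end wall. Then stand the rake back on its teeth in the middle of the rubber mat, in line with it, and let go; leave everything else on the cabinet where it is.

Things in the scene. Friction and masses are not known exactly. Their poses are not given: they have to be found in the camera images.
- tray: Frosted glass tray, fixed, open on top: outside 312 mm long (its x) x 162 mm wide (its y) x 22 mm tall, walls and floor 6 mm thick, so inside 300 x 150 mm, floor top 6 mm above the origin. Origin at the centre of its underside; its +x points to the far end, away from the robot (yaw up to about 0.3 rad).
- rake: Short hand rake standing on its teeth, 0.13 kg: a wooden head 30 mm (x) x 120 mm (y) from 24 to 36 mm above the origin, with two lines of eight 6 mm steel teeth, 16 mm apart, reaching down to the origin's height (lines at x = -11 and +11 mm), and an upright wooden grip, 18 mm (x) x 30 mm (y), from 36 to 96 mm above the origin. Origin at the centre, level with the tooth tips; z up when standing.
- mat: Thin dark rubber mat on which the rake stands, fixed, 80 mm (x) x 140 mm (y) x 4 mm thick; origin at the centre of its underside. To the left or right of the tray; the rake's head lies along its long side.
- stick0: Square cedar stick, 16 x 16 mm, 90 mm long along its own y axis, about 14 g, lying in the tray; origin at its centre. The four sticks are alike.
- stick1: Square cedar stick, 16 x 16 mm, 90 mm long along its own y axis, about 14 g, lying in the tray; origin at its centre. The four sticks are alike.
- stick2: Square cedar stick, 16 x 16 mm, 90 mm long along its own y axis, about 14 g, lying in the tray; origin at its centre. The four sticks are alike.
- stick3: Square cedar stick, 16 x 16 mm, 90 mm long along its own y axis, about 14 g, lying in the tray; origin at its centre. The four sticks are alike.
- cat: White ceramic lucky cat, about 80 mm across and 130 mm tall; origin at the centre of its underside. Bystander.
- case: Pale green plastic deodorizer case, 55 x 85 x 100 mm tall; origin at the centre of its underside. Bystander.
- stretcher: Grey plastic shoe stretcher, about 70 x 230 x 36 mm, lying to the left or right of the robot; origin at the middle of its underside. Bystander.
- tin: Round steel polish tin, 74 mm across, 26 mm tall; origin at the centre of its underside. Bystander.
- key0: Steel key, 64 mm long, 4 mm thick, lying on a dark wooden pad (100 x 140 x 6 mm); origin near its middle, on its underside. Bystander.
- key1: Steel key, 64 mm long, 4 mm thick, lying on a dark wooden pad (100 x 140 x 6 mm); origin near its middle, on its underside. Bystander.
- key2: Steel key, 64 mm long, 4 mm thick, lying on a dark wooden pad (100 x 140 x 6 mm); origin near its middle, on its underside. Bystander.
Mind the look-alikes: they are no part of the job. Leave any blue or green look-alike of the stick0 alone. What is meant by the rake is not red, and is the smaller of those in its own colour.

How it is judged:
By the outcome, as a careful person would: the job done as asked, in the order asked, and still so for the second after the job is handed in, with the robot touching nothing.
It also fails if it takes over 51 s, if anything falls off the work surface, if the arm or the gripper's body presses on something with over 40 N, if the wrist force passes 120 N, or if a joint passes its speed limit or range.

## Working session

There is one attempt and no reset: what is moved stays moved. The work goes in short steps, Python scripts to look and compute and a tool call to move; the robot and the scene stay as the last step left them, time stands still between calls to the robot, and variables do not carry over. Pictures are saved under pics/ and viewed, and the job is handed in when it is done.

Besides the shell and the picture viewer there is one more tool, called in YAML: its name, and indented under it one key for each argument. step_arm: Moves the arm, as the interface text tells. Its arguments: {"type":"object","properties":{"plan":{"type":"array","items":{"type":"object","properties":{"grip":{"type":"number"},"slide":{"type":"array","items":{"type":"number"}},"spin":{"type":"number"}}}},"force":{"type":"number"}},"required":["plan"]}

```bash
ls; mkdir -p pics
python3 - <<'E'
from station import get_obs, cams
import cv2,numpy as np
print(get_obs())
for n in("top","side"):
    im=cams.camera(n); cv2.imwrite(f"pics/{n}0.png",im)
    c=cams.calibration(n); print(n,np.round(c["K"],1).tolist(),np.round(c["T"],4).tolist(),[k for k in c])
E
```

```text
pics
{'time_s': 0.0, 'qpos': array([ 1.28039671e+00,  3.00475335e-01,  1.52162771e+00,  1.40434307e-06,
        1.32070399e+00, -6.66009135e-02]), 'joint_vel': array([-0.00063408,  0.00150708, -0.00109208,  0.00027451, -0.00112687,
       -0.00013092]), 'tau': array([-6.27455643e-05, -5.31799936e+01, -3.52752435e+01,  7.08074123e-02,
        2.43461947e-02, -1.04155467e-04]), 'ee_pos': array([0.12198587, 0.53601048, 0.20486429]), 'eef_rot': array([-1.57071415e+00,  1.21159976e-03,  1.34699733e+00]), 'force': array([-0.55691307,  0.71637507, -0.16133283]), 'moment': array([-0.02987851, -0.02711233, -0.00149047]), 'grip_width': 0.09370965001080375}
top [[492.6, 0.0, 246.4], [0.0, 492.6, 192.3], [0.0, 0.0, 1.0]] [[-0.0298, 0.9954, -0.0916, 0.3071], [-0.9994, -0.0281, 0.0196, 0.0775], [0.0169, 0.0921, 0.9956, 1.3295], [0.0, 0.0, 0.0, 1.0]] ['K', 'T']
side [[416.2, 0.0, 258.1], [0.0, 416.2, 192.0], [0.0, 0.0, 1.0]] [[0.9586, 0.1196, -0.2586, 0.1508], [-0.2839, 0.4759, -0.8324, -0.938], [0.0235, 0.8714, 0.4901, 0.6326], [0.0, 0.0, 0.0, 1.0]] ['K', 'T']
```

View pics/top0.png

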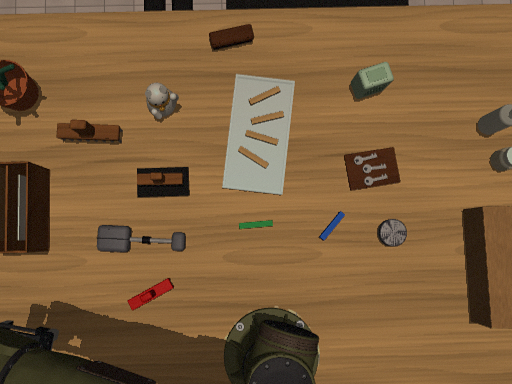

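View pics/side0.png

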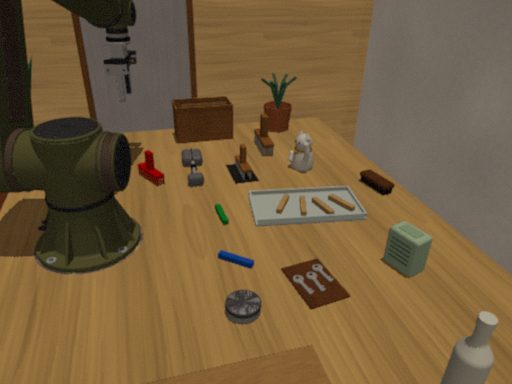

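The rake candidates in the top view are:
- Brown, on the dark mat, at (162,179).
- Larger brown, off the mat, at (90,132).
- Red, at (150,293).

I choose the one at (162,179): it isn't red, it's the smaller of the two browns, and it stands on the mat. The stick look-alikes at green (255,224) and blue (332,225) stay where they are. The four cedar sticks are in the tray at (265,96), (267,118), (262,138) and (254,157).

```bash
cat > h.py <<'E'
import numpy as np,cv2
from station import get_obs,cams
def ray(cal,u,v):
    K,T=cal["K"],cal["T"]; d=np.array([(u-K[0,2])/K[0,0],-(v-K[1,2])/K[1,1],-1.]); return T[:3,3],T[:3,:3]@d
def cast(cal,pts,z):
    out=[]
    for u,v in np.asarray(pts,float).reshape(-1,2):
        o,d=ray(cal,u,v); out.append((o+d*(z-o[2])/d[2])[:2])
    return np.array(out)
def proj(cal,P):
    K,T=cal["K"],cal["T"]; p=(np.atleast_2d(P)-T[:3,3])@T[:3,:3]; return np.c_[K[0,2]+K[0,0]*p[:,0]/-p[:,2],K[1,2]+K[1,1]*p[:,1]/p[:,2]]
def rect(P):
    (c,s,a)=cv2.minAreaRect((P*1000).astype(np.float32)); b=cv2.boxPoints((c,s,a))/1000
    e=[b[1]-b[0],b[2]-b[1]]; L=max(e,key=np.linalg.norm); 
    an=np.arctan2(L[1],L[0]); return np.round(np.array(c)/1000,4),np.round(sorted(s),1),round(float(an%np.pi),3)
E
python3 - <<'E'
from h import *
im=cv2.imread("pics/top0.png");cal=cams.calibration("top")
cv2.imwrite("pics/crop0.png",cv2.resize(im[60:210,120:310],None,fx=4,fy=4,interpolation=cv2.INTER_CUBIC))
hsv=cv2.cvtColor(im,cv2.COLOR_BGR2HSV)
for p in [(160,170),(145,190),(162,178),(180,180),(230,180),(262,137),(265,160),(262,110),(200,150)]: print(p,hsv[p[1],p[0]],im[p[1],p[0]])
# tray: low saturation
m=np.zeros(im.shape[:2],np.uint8); roi=(slice(65,205),slice(210,310))
m[roi]=((hsv[...,1]<70)&(hsv[...,2]>90)).astype(np.uint8)[roi]*255
cs,_=cv2.findContours(m,0,1);c=max(cs,key=cv2.contourArea)
print("tray",rect(cast(cal,c,.022)))
inn=cv2.fillPoly(np.zeros_like(m),[c],255)&~m
cs,_=cv2.findContours(inn,0,1)
for k in cs:
    if cv2.contourArea(k)>60: print("stick",k.mean(0).round(),rect(cast(cal,k,.018)))
m=np.zeros_like(m);m[160:203,130:196]=(hsv[...,2]<50)[160:203,130:196]*255
cs,_=cv2.findContours(m,0,1);c=max(cs,key=cv2.contourArea);print("mat",rect(cast(cal,c,.004)))
E
```

```text
(160, 170) [ 33 177  13] [ 4 13 12]
(145, 190) [10 48 16] [13 14 16]
(162, 178) [ 10 197  35] [ 8 17 35]
(180, 180) [ 12 179 107] [ 32  63 107]
(230, 180) [ 41  21 169] [155 169 164]
(262, 137) [ 16 141 152] [ 68 112 152]
(265, 160) [ 34  25 164] [148 164 162]
(262, 110) [ 26  22 162] [148 160 162]
(200, 150) [ 17 145 141] [ 61 105 141]
tray (array([0.5859, 0.0145]), array([162. , 314.2]), 2.996)
stick [[253. 157.]] (array([0.5235, 0.0317]), array([17.1, 89.8]), 0.971)
stick [[261. 137.]] (array([0.5761, 0.0072]), array([17.6, 89. ]), 1.241)
stick [[267. 117.]] (array([ 0.6305, -0.0105]), array([18.5, 89.9]), 1.783)
stick [[264.  95.]] (array([ 0.692 , -0.0044]), array([18.8, 91. ]), 1.986)
mat (array([0.4645, 0.277 ]), array([ 77.2, 138.4]), 1.576)
```

View pics/crop0.png

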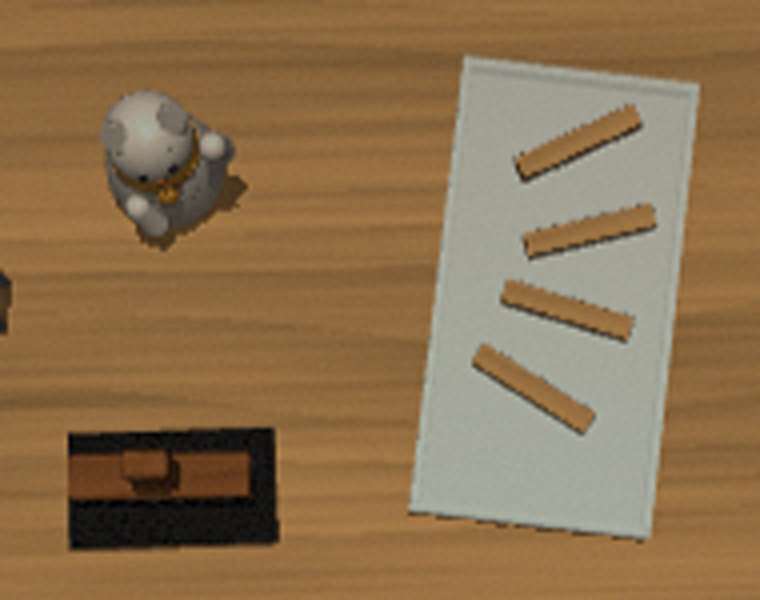

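Run:
```python
from h import *
im=cv2.imread("pics/top0.png");cal=cams.calibration("top")
cv2.imwrite("pics/crop1.png",cv2.resize(im[160:205,130:196],None,fx=11,fy=11,interpolation=cv2.INTER_NEAREST))
hsv=cv2.cvtColor(im,cv2.COLOR_BGR2HSV)
m=np.zeros(im.shape[:2],np.uint8);m[168:190,134:188]=((hsv[...,2]>60)&(hsv[...,0]<15))[168:190,134:188]*255
print((m[160:203,130:196]>0).astype(int).tolist().__len__())
cs,_=cv2.findContours(m,0,1);c=np.concatenate([k for k in cs if cv2.contourArea(k)>20]);print("head",rect(cast(cal,c,.040)))
c,s,y=np.array([.5859,.0145]),0,2.996-np.pi
R=np.array([[np.cos(y),-np.sin(y)],[np.sin(y),np.cos(y)]])
for p,a in [((.5235,.0317),.971),((.5761,.0072),1.241),((.6305,-.0105),1.783),((.692,-.0044),1.986)]: print("local mm",((np.array(p)-c)@R*1000).round(),"axis deg off y",round(np.degrees(a-y)-90,1))
```

```text
43
head (array([0.4686, 0.2796]), array([ 29.1, 118. ]), 1.543)
local mm [-64.   8.] axis deg off y -26.0
local mm [-9. -9.] axis deg off y -10.6
local mm [ 48. -18.] axis deg off y 20.5
local mm [108.  -3.] axis deg off y 32.1
```

View pics/crop1.png

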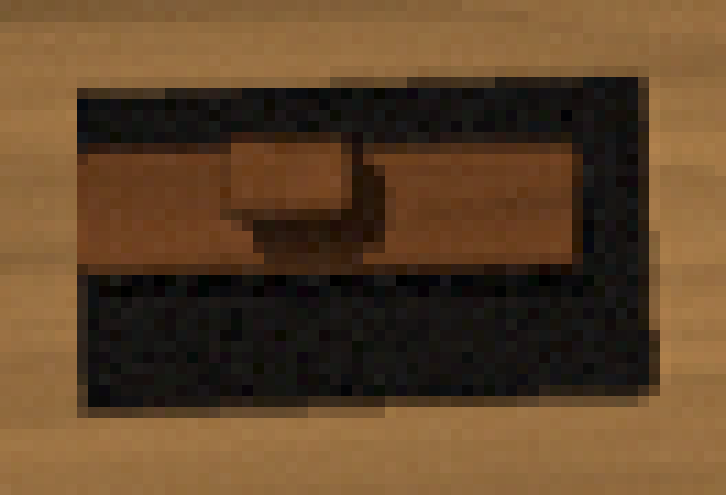

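The crop shows the smaller brown rake standing on the black mat, with the grip top near pixel (156,176) and the head running along the mat's long side. I'm moving towards it.

step_arm:
  plan:
    - {"spin":7.16}
    - {"spin":7.16}
    - {"spin":7.16}
    - {"spin":7.16}
    - {"spin":7.16}
    - {"spin":7.16}
    - {"spin":7.16}
    - {"spin":7.16}
    - {"spin":7.16}
    - {"spin":7.16}
    - {"spin":7.1}

```text
schema error: expected keys grip, slide, spin
```

step_arm:
  plan:
    - {"slide":[0.03,0,-0.021]}
    - {"slide":[0.03,0,-0.021]}
    - {"slide":[0.03,0,-0.021]}
    - {"slide":[0.03,0,-0.021]}
    - {"slide":[0.03,0,-0.021]}
    - {"slide":[0.03,0,-0.021]}
    - {"slide":[0.03,0,-0.021]}
    - {"slide":[0.03,0,-0.021]}
    - {"slide":[0.03,0,-0.021]}
    - {"slide":[0.03,0,-0.021]}
    - {"slide":[0.03,0,-0.021]}
    - {"slide":[0,0,-0.01]}
    - {}

```text
schema error: expected keys grip, slide, spin
```

Run:
```python
from h import *
o=get_obs();print(o["time_s"],o["ee_pos"],o["eef_rot"])
c=cams.calibration("wrist");print(c["T"].round(3).tolist(),c["K"].tolist())
cv2.imwrite("pics/w0.png",cams.camera("wrist"))
np.save("w0T.npy",c["T"])
```

```text
0.1 [0.12199316 0.536074   0.20494297] [-1.57072450e+00  1.01329957e-03  1.34697904e+00]
[[0.222, -0.935, -0.275, 0.042], [0.975, 0.212, 0.064, 0.555], [-0.001, -0.283, 0.959, 0.384], [0.0, 0.0, 0.0, 1.0]] [[327.1333247299805, 0.0, 254.9968336163505], [0.0, 327.1333247299805, 194.8724023822056], [0.0, 0.0, 1.0]]
```

View pics/w0.png

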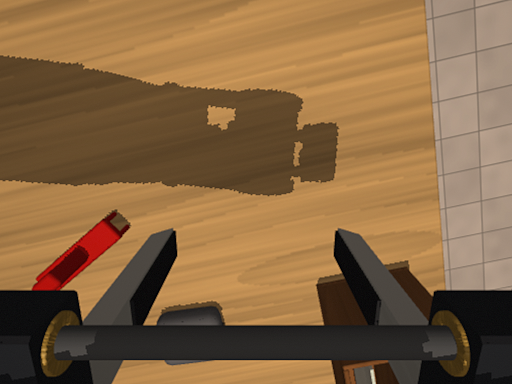

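step_arm:
  plan:
    - {"grip":-1,"slide":[0,0,0],"spin":7.16}
    - {"grip":-1,"slide":[0,0,0],"spin":7.16}
    - {"grip":-1,"slide":[0,0,0],"spin":7.16}
    - {"grip":-1,"slide":[0,0,0],"spin":7.16}
    - {"grip":-1,"slide":[0,0,0],"spin":7.16}
    - {"grip":-1,"slide":[0,0,0],"spin":7.16}
    - {"grip":-1,"slide":[0,0,0],"spin":7.16}
    - {"grip":-1,"slide":[0,0,0],"spin":7.16}
    - {"grip":-1,"slide":[0,0,0],"spin":7.16}
    - {"grip":-1,"slide":[0,0,0],"spin":7.16}
    - {"grip":-1,"slide":[0,0,0],"spin":7.1}

```text
time_s: 1.07
ee_pos: [0.122, 0.5362, 0.2052]
eef_rot: [-1.571, 0.0, -0.033]
force: [-0.8, -0.2, 0.1]
grip_width: 0.0942
```

step_arm:
  plan:
    - {"grip":-1,"slide":[0.03,0,-0.021],"spin":0}
    - {"grip":-1,"slide":[0.03,0,-0.021],"spin":0}
    - {"grip":-1,"slide":[0.03,0,-0.021],"spin":0}
    - {"grip":-1,"slide":[0.03,0,-0.021],"spin":0}
    - {"grip":-1,"slide":[0.03,0,-0.021],"spin":0}
    - {"grip":-1,"slide":[0.03,0,-0.021],"spin":0}
    - {"grip":-1,"slide":[0.03,0,-0.021],"spin":0}
    - {"grip":-1,"slide":[0.03,0,-0.021],"spin":0}
    - {"grip":-1,"slide":[0.03,0,-0.021],"spin":0}
    - {"grip":-1,"slide":[0.03,0,-0.021],"spin":0}
    - {"grip":-1,"slide":[0,0,-0.04],"spin":0}
    - {"grip":-1,"slide":[0,0,0],"spin":0}

```text
time_s: 2.07
ee_pos: [0.4161, 0.2739, 0.2046]
eef_rot: [-1.573, 0.002, -0.03]
force: [-0.8, 0.4, 0.7]
grip_width: 0.0939
```

Run:
```python
from h import *
o=get_obs();print(o["time_s"],o["ee_pos"],o["eef_rot"])
c=cams.calibration("wrist")
cv2.imwrite("pics/w1.png",cams.camera("wrist"))
np.save("w1T.npy",c["T"])
```

```text
2.0667 [0.41607911 0.27386804 0.20455478] [-1.57274114  0.00162067 -0.03035665]
```

View pics/w1.png

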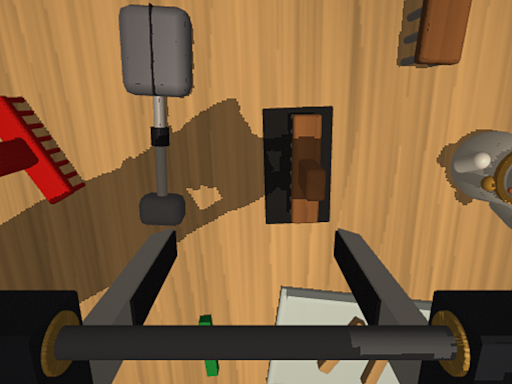

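Run:
```python
from h import *
im=cv2.imread("pics/w1.png")
cv2.imwrite("pics/w1c.png",cv2.resize(im[100:230,250:345],None,fx=4.5,fy=4.5,interpolation=cv2.INTER_NEAREST))
```

```text
(no output)
```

View pics/w1c.png

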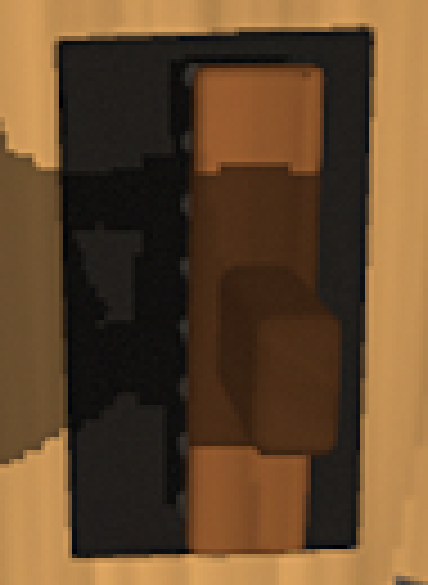

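The zoomed crop shows the mat corners at (60,40)–(357,548), the head top at (193,67)–(305,552) and the grip top at (258,316)–(335,455).

Run:
```python
from h import *
cal=dict(K=cams.calibration("wrist")["K"],T=np.load("w1T.npy"))
for n,z,q in [("mat",.004,[(60,40),(372,30),(357,548),(73,556)]),("head",.040,[(193,67),(324,67),(305,552),(188,552)]),("grip",.100,[(258,316),(340,320),(335,455),(258,452)])]:
    P=cast(cal,np.array(q)/4.5+[250-.5,100-.5],z);print(n,P.round(4).tolist());print(P.mean(0).round(4),rect(P), "edge yaws",[round(float(np.arctan2(*(P[a]-P[b])[::-1])-np.pi/2),3) for a,b in((0,3),(1,2))])
```

```text
mat [[0.4276, 0.3457], [0.5052, 0.3458], [0.5061, 0.208], [0.4279, 0.208]]
[0.4667 0.2768] (array([0.4668, 0.2768]), array([ 78.2, 137.9]), 1.573) edge yaws [0.003, 0.007]
head [[0.4568, 0.34], [0.4865, 0.3391], [0.485, 0.2215], [0.4558, 0.2223]]
[0.471  0.2807] (array([0.4709, 0.2807]), array([ 29.7, 118.1]), 1.558) edge yaws [-0.008, -0.013]
grip [[0.4632, 0.2951], [0.4793, 0.2938], [0.4791, 0.266], [0.4636, 0.2671]]
[0.4713 0.2805] (array([0.4711, 0.2805]), array([16.1, 29. ]), 1.565) edge yaws [0.015, -0.006]
```

step_arm:
  plan:
    - {"grip":-1,"slide":[0,0,0],"spin":-1}
    - {"grip":-1,"slide":[0.027,0,0.0035],"spin":0}
    - {"grip":-1,"slide":[0.027,0,0.0035],"spin":0}
    - {"grip":-1,"slide":[0,0.035,0],"spin":0}
    - {"grip":-1,"slide":[0,0.035,0],"spin":0}
    - {"grip":-1,"slide":[0,0,0],"spin":0}
    - {"grip":-1,"slide":[0,0,0],"spin":0}

```text
time_s: 2.7
ee_pos: [0.4685, 0.2856, 0.135]
eef_rot: [-1.572, 0.003, -0.007]
force: [0.2, 0.2, 1.1]
grip_width: 0.0941
```

Run:
```python
from h import *
o=get_obs();print(o["time_s"],o["ee_pos"],o["eef_rot"])
c=cams.calibration("wrist")
cv2.imwrite("pics/w2.png",cams.camera("wrist"))
```

```text
2.7 [0.46848141 0.2855799  0.13495921] [-1.57210249  0.00261894 -0.00727862]
```

View pics/w2.png

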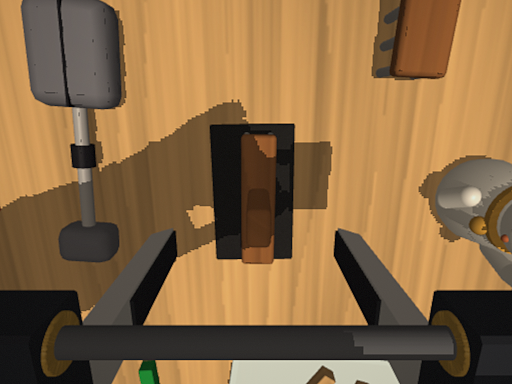

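step_arm:
  plan:
    - {"grip":-1,"slide":[0.0015,0.02,-0.005],"spin":0}
    - {"grip":-1,"slide":[0,0.025,0],"spin":0}
    - {"grip":-1,"slide":[0,0.025,0],"spin":0}
    - {"grip":-1,"slide":[0,0.015,0],"spin":0}
    - {"grip":-1,"slide":[0,0,0],"spin":0}
    - {"grip":-1,"slide":[0,0,0],"spin":0}

```text
time_s: 3.25
ee_pos: [0.4716, 0.2807, 0.0524]
eef_rot: [-1.57, -0.002, -0.008]
force: [-0.0, -0.3, 0.4]
grip_width: 0.0941
```

Run:
```python
from h import *
o=get_obs();print(o["time_s"],o["ee_pos"],o["eef_rot"])
cv2.imwrite("pics/w3.png",cams.camera("wrist"))
cv2.imwrite("pics/s3.png",cv2.resize(cams.camera("side")[120:200,180:300],None,fx=6,fy=6))
```

```text
3.25 [0.47155099 0.280681   0.05240089] [-1.56983498 -0.00178322 -0.00840902]
```

View pics/w3.png

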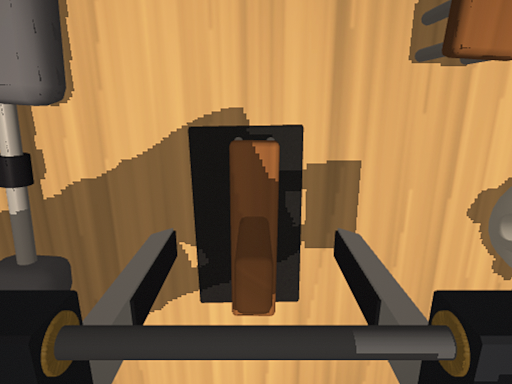

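View pics/s3.png

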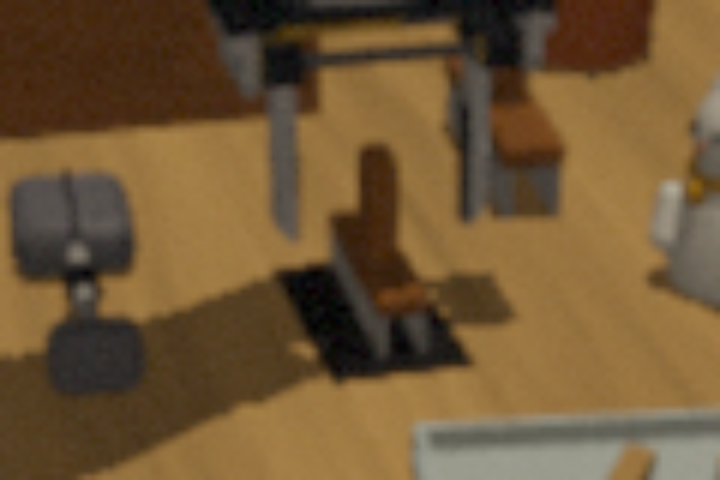

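Both views show the grip centred between the open fingers, at about (253,265) in the wrist picture. Closing on it.

step_arm:
  force: 40
  plan:
    - {"grip":1,"slide":[0,0,0],"spin":0}
    - {"grip":1,"slide":[0,0,0],"spin":0}
    - {"grip":1,"slide":[0,0,0],"spin":0}
    - {"grip":1,"slide":[0,0,0],"spin":0}
    - {"grip":1,"slide":[0,0,0],"spin":0}
    - {"grip":1,"slide":[0,0,0],"spin":0}
    - {"grip":1,"slide":[0,0,0],"spin":0}
    - {"grip":1,"slide":[0,0,0],"spin":0}

```text
time_s: 4.02
ee_pos: [0.4708, 0.2799, 0.0504]
eef_rot: [-1.571, 0.0, -0.009]
force: [0.5, 0.0, 1.6]
grip_width: 0.044
```

Run:
```python
from h import *
o=get_obs();print(o["time_s"],o["ee_pos"],o["eef_rot"],o["grip_width"],o["force"])
```

```text
4.0167 [0.47083646 0.27987441 0.05042732] [-1.57083498e+00  3.34955346e-05 -9.13357395e-03] 0.04397563339254365 [0.52315426 0.01326199 1.63314596]
```

step_arm:
  force: 40
  plan:
    - {"grip":1,"slide":[0,0,0],"spin":0}
    - {"grip":1,"slide":[0,0,0],"spin":0}
    - {"grip":1,"slide":[0,0,0],"spin":0}
    - {"grip":1,"slide":[0,0,0],"spin":0}
    - {"grip":1,"slide":[0,0,0],"spin":0}
    - {"grip":1,"slide":[0,0,0],"spin":0}
    - {"grip":1,"slide":[0,0,0],"spin":0}

```text
time_s: 4.6
ee_pos: [0.4708, 0.2799, 0.0504]
eef_rot: [-1.571, 0.0, -0.009]
force: [0.8, -0.1, 0.5]
grip_width: 0.0178
```

step_arm:
  plan:
    - {"grip":1,"slide":[0,-0.02,0],"spin":0}
    - {"grip":1,"slide":[0,-0.025,0],"spin":0}
    - {"grip":1,"slide":[0,-0.025,0],"spin":0}
    - {"grip":1,"slide":[0,0,0],"spin":0}
    - {"grip":1,"slide":[0,0,-0.031],"spin":0}
    - {"grip":1,"slide":[0,0,-0.031],"spin":0}
    - {"grip":1,"slide":[0,0,-0.031],"spin":0}
    - {"grip":1,"slide":[0,0,-0.031],"spin":0}
    - {"grip":1,"slide":[0,0,-0.031],"spin":0}
    - {"grip":1,"slide":[0,0,-0.031],"spin":0}
    - {"grip":1,"slide":[0,0,-0.031],"spin":0}
    - {"grip":1,"slide":[-0.0034,0,-0.031],"spin":0}
    - {"grip":1,"slide":[0,0,0],"spin":3.93}
    - {"grip":1,"slide":[0,0,0],"spin":3.93}
    - {"grip":1,"slide":[0,0,0],"spin":0}
    - {"grip":1,"slide":[0,0,0],"spin":0}

```text
time_s: 5.93
ee_pos: [0.465, 0.0319, 0.12]
eef_rot: [-1.571, 0.001, -0.144]
force: [0.3, -0.6, -0.3]
grip_width: 0.0174
```

Run:
```python
from h import *
o=get_obs();print(o["time_s"],o["ee_pos"],o["eef_rot"],o["grip_width"],o["force"])
np.save("w4T.npy",cams.calibration("wrist")["T"])
cv2.imwrite("pics/w4.png",cams.camera("wrist"))
cv2.imwrite("pics/t4.png",cams.camera("top"))
cv2.imwrite("pics/t4c.png",cv2.resize(cv2.imread("pics/t4.png")[60:210,180:310],None,fx=4,fy=4))
im=cams.camera("side");cv2.imwrite("pics/s4.png",im)
cv2.imwrite("pics/s4c.png",cv2.resize(im[130:240,200:380],None,fx=4,fy=4))
```

```text
5.9333 [0.4649884  0.03193552 0.12004604] [-1.57087337e+00  5.02626588e-04 -1.44283083e-01] 0.01736316435352791 [ 0.31153255 -0.62645752 -0.30358239]
```

View pics/w4.png

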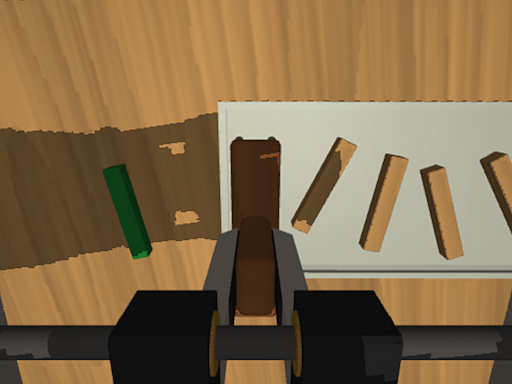

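View pics/t4c.png

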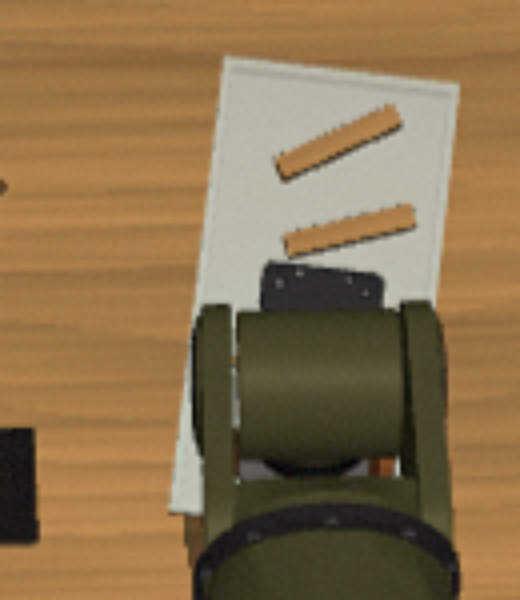

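View pics/s4c.png

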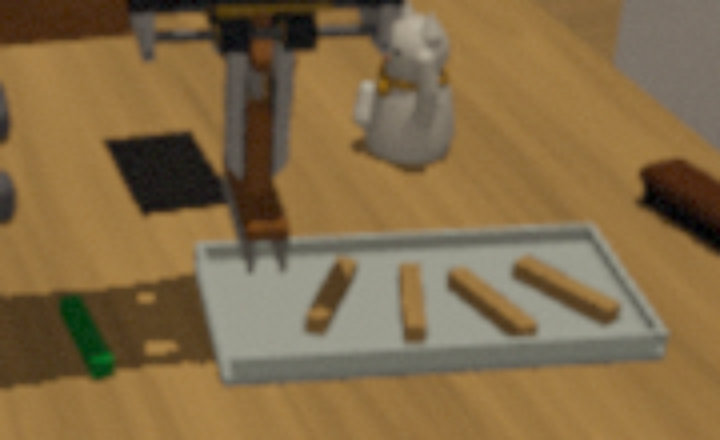

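Run:
```python
from h import *
cal=dict(K=cams.calibration("wrist")["K"],T=np.load("w4T.npy"))
P=cast(cal,[(218.5,101.5),(218.5,230),(500,101.5)],.022)
y=2.996-np.pi;c=np.array([.5859,.0145]);R=np.array([[np.cos(y),-np.sin(y)],[np.sin(y),np.cos(y)]])
print(P.round(4),((P-c)@R*1000).round(1))
d=P[2]-P[0];print(np.arctan2(d[1],d[0]),y)
d=P[0]-P[1];print(np.arctan2(d[1],d[0])-np.pi/2)
im=cv2.imread("pics/w4.png")
hs=cv2.cvtColor(im,cv2.COLOR_BGR2HSV);m=((hs[...,2]>60)&(hs[...,1]>120)).astype(np.uint8)*255
m[:,:285]=0;m[:112]=0;m[268:]=0
cs,_=cv2.findContours(m,0,1)
for k in cs:
    if cv2.contourArea(k)>200:
        p=(cast(cal,k,.018)-c)@R; print((p.min(0)*1000).round(),(p.max(0)*1000).round())
```

```text
[[0.4479 0.1162]
 [0.4282 0.0052]
 [0.6747 0.0833]] [[-151.3   80.6]
 [-154.7  -32. ]
 [  77.9   80.9]]
-0.14414343139038815 -0.14559265358979312
-0.17566878538729447
[ 25. -63.] [75. 28.]
[-22. -55.] [11. 37.]
[ 76. -30.] [115.  39.]
[-87. -36.] [-36.  50.]
```

step_arm:
  plan:
    - {"grip":1,"slide":[0,0.02,0],"spin":0}
    - {"grip":1,"slide":[0,0.02,0],"spin":0}
    - {"grip":1,"slide":[0,0.015,0],"spin":0}
    - {"grip":1,"slide":[0,0.005,0],"spin":0}
    - {"grip":1,"slide":[0,0,0],"spin":0}
    - {"grip":1,"slide":[0,0,0],"spin":0}

```text
time_s: 6.58
ee_pos: [0.4654, 0.0321, 0.0609]
eef_rot: [-1.571, -0.0, -0.145]
force: [-0.0, 0.5, 0.5]
grip_width: 0.0177
```

Run:
```python
from h import *
o=get_obs();print(o["time_s"],o["ee_pos"],o["eef_rot"],o["grip_width"],o["force"])
im=cams.camera("side");cv2.imwrite("pics/s5.png",im)
cv2.imwrite("pics/s5c.png",cv2.resize(im[130:240,220:370],None,fx=5,fy=5))
```

```text
6.5833 [0.46541922 0.03205543 0.06094036] [-1.57079266e+00 -2.65588021e-04 -1.45476253e-01] 0.01774419023823737 [-0.02123162  0.45700063  0.49988754]
```

View pics/s5c.png

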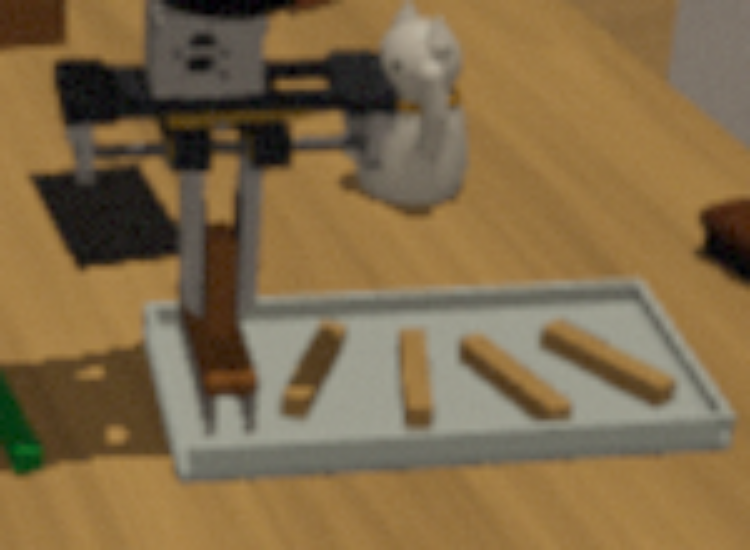

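The side view shows the rake upright inside the tray's near end, behind all four sticks (teeth at about (210–250,430) in the crop). Lowering and starting to comb slowly.

step_arm:
  plan:
    - {"grip":1,"slide":[0,0.003,0],"spin":0}
    - {"grip":1,"slide":[0,0.003,0],"spin":0}
    - {"grip":1,"slide":[0,0,0],"spin":0}
    - {"grip":1,"slide":[0.006,0,0],"spin":0}
    - {"grip":1,"slide":[0.006,0,0],"spin":0}
    - {"grip":1,"slide":[0.006,0,0],"spin":0}
    - {"grip":1,"slide":[0.006,0,0],"spin":0}
    - {"grip":1,"slide":[0.006,0,0],"spin":0}
    - {"grip":1,"slide":[0.006,0,0],"spin":0}
    - {"grip":1,"slide":[0.006,0,0],"spin":0}
    - {"grip":1,"slide":[0.006,0,0],"spin":0}
    - {"grip":1,"slide":[0.006,0,0],"spin":0}
    - {"grip":1,"slide":[0.006,0,0],"spin":0}
    - {"grip":1,"slide":[0.006,0,0],"spin":0}
    - {"grip":1,"slide":[0,0,0],"spin":0}

```text
time_s: 7.88
ee_pos: [0.5315, 0.0221, 0.0545]
eef_rot: [-1.571, -0.001, -0.146]
force: [0.3, -0.1, -0.8]
grip_width: 0.0178
```

```bash
cat > look.py <<'E'
import sys
from h import *
n=sys.argv[1]
o=get_obs();print(o["time_s"],o["ee_pos"],o["eef_rot"],o["grip_width"],o["force"])
y=-.1455;c=np.array([.587,.0145]);R=np.array([[np.cos(y),-np.sin(y)],[np.sin(y),np.cos(y)]])
print("rake local mm",((o["ee_pos"][:2]-c)@R*1000).round(1),"z",(o["ee_pos"][2]-.0464).round(4))
np.save(f"w{n}T.npy",cams.calibration("wrist")["T"])
w=cams.camera("wrist");cv2.imwrite(f"pics/w{n}.png",w)
s=cams.camera("side");s=cv2.resize(s[130:240,220:370],None,fx=4,fy=4)
cv2.imwrite(f"pics/s{n}.png",s)
E
python3 look.py 6
```

```text
7.8833 [0.53145343 0.02213011 0.05448236] [-1.57073876e+00 -5.35650560e-04 -1.46461143e-01] 0.0177763760134528 [ 0.28805275 -0.1354084  -0.78693583]
rake local mm [-56.1  -0.5] z 0.0081
```

View pics/w6.png

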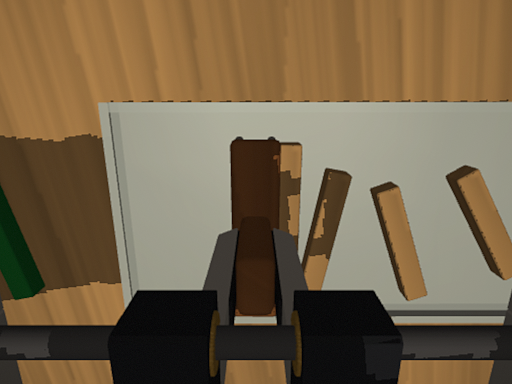

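View pics/s6.png

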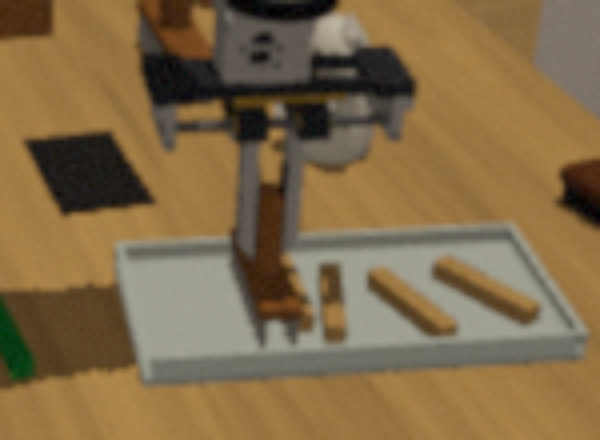

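The first stick now lies flush along the teeth, at (290,185) in the wrist view. I'll keep combing.

step_arm:
  plan:
    - {"grip":1,"slide":[0.006,0,0],"spin":0}
    - {"grip":1,"slide":[0.006,0,0],"spin":0}
    - {"grip":1,"slide":[0.006,0,0],"spin":0}
    - {"grip":1,"slide":[0.006,0,0],"spin":0}
    - {"grip":1,"slide":[0.006,0,0],"spin":0}
    - {"grip":1,"slide":[0.006,0,0],"spin":0}
    - {"grip":1,"slide":[0.006,0,0],"spin":0}
    - {"grip":1,"slide":[0.006,0,0],"spin":0}
    - {"grip":1,"slide":[0.006,0,0],"spin":0}
    - {"grip":1,"slide":[0.006,0,0],"spin":0}
    - {"grip":1,"slide":[0,0,0],"spin":0}

```text
time_s: 8.9
ee_pos: [0.5908, 0.0134, 0.0544]
eef_rot: [-1.571, -0.001, -0.146]
force: [-0.1, -0.5, -1.4]
grip_width: 0.0177
```

```bash
python3 look.py 7
```

```text
8.9 [0.59080423 0.01337374 0.05440963] [-1.57075620e+00 -5.32768889e-04 -1.46421965e-01] 0.01768982768109565 [-0.09058031 -0.5095635  -1.38629206]
rake local mm [ 3.9 -0.6] z 0.008
```

View pics/w7.png

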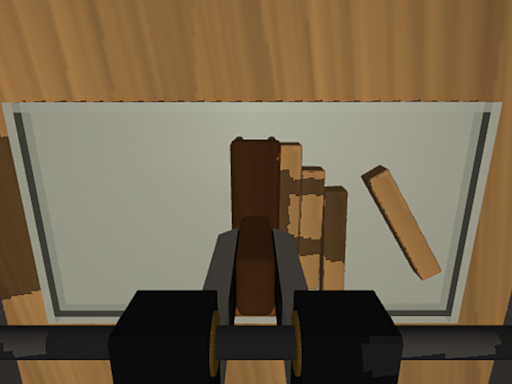

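View pics/s7.png

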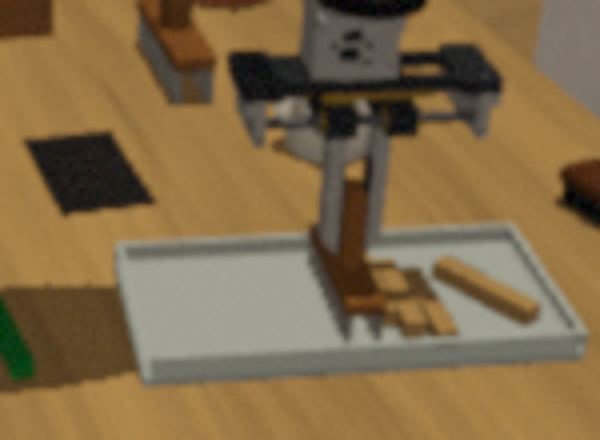

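Three sticks are now parallel and packed in front of the rake at (290–345,190). The fourth, at (400,220), is still askew.

step_arm:
  plan:
    - {"grip":1,"slide":[0.005,0,0],"spin":0}
    - {"grip":1,"slide":[0.005,0,0],"spin":0}
    - {"grip":1,"slide":[0.005,0,0],"spin":0}
    - {"grip":1,"slide":[0.005,0,0],"spin":0}
    - {"grip":1,"slide":[0.005,0,0],"spin":0}
    - {"grip":1,"slide":[0.005,0,0],"spin":0}
    - {"grip":1,"slide":[0.005,0,0],"spin":0}
    - {"grip":1,"slide":[0.005,0,0],"spin":0}
    - {"grip":1,"slide":[0.005,0,0],"spin":0}
    - {"grip":1,"slide":[0.005,0,0],"spin":0}
    - {"grip":1,"slide":[0.004,0,0],"spin":0}
    - {"grip":1,"slide":[0,0,0],"spin":0}

```text
time_s: 10.0
ee_pos: [0.6439, 0.0055, 0.0543]
eef_rot: [-1.571, -0.0, -0.146]
force: [-0.3, -0.6, -1.2]
grip_width: 0.018
```

```bash
python3 look.py 8
```

```text
10.0 [0.64389252 0.00552855 0.05434089] [-1.57080634e+00 -2.88019632e-04 -1.46429696e-01] 0.01802139908800997 [-0.28278321 -0.58475203 -1.21293575]
rake local mm [57.6 -0.6] z 0.0079
```

View pics/w8.png

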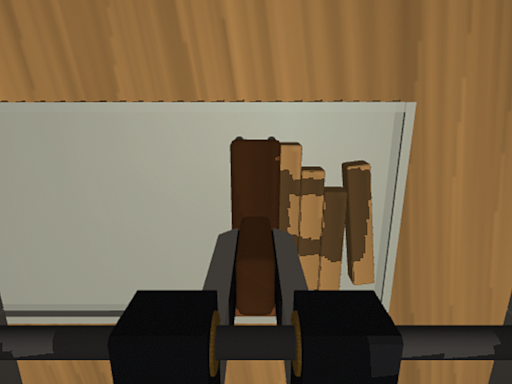

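View pics/s8.png

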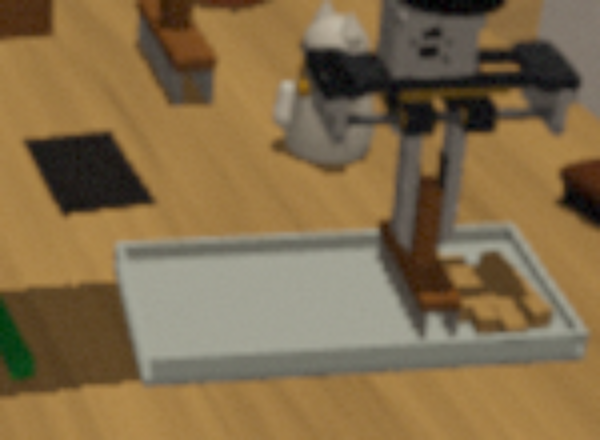

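step_arm:
  plan:
    - {"grip":1,"slide":[0.003,0,0],"spin":0}
    - {"grip":1,"slide":[0.003,0,0],"spin":0}
    - {"grip":1,"slide":[0.003,0,0],"spin":0}
    - {"grip":1,"slide":[0.002,0,0],"spin":0}
    - {"grip":1,"slide":[0,0,0],"spin":0}
    - {"grip":1,"slide":[0,0,0],"spin":0}

```text
time_s: 10.6
ee_pos: [0.6542, 0.0041, 0.0544]
eef_rot: [-1.571, -0.0, -0.146]
force: [0.3, -0.0, -1.5]
grip_width: 0.018
```

```bash
python3 look.py 9; python3 -c "
import cv2;w=cv2.imread('pics/w9.png');cv2.imwrite('pics/w9c.png',cv2.resize(w[90:300,210:430],None,fx=2.8,fy=2.8))"
```

```text
10.6 [0.65419597 0.00407373 0.05437988] [-1.57080591e+00 -1.23260295e-05 -1.46287081e-01] 0.017970280077159947 [ 0.29967273 -0.00795548 -1.45668392]
rake local mm [68.  -0.6] z 0.008
```

View pics/w9c.png

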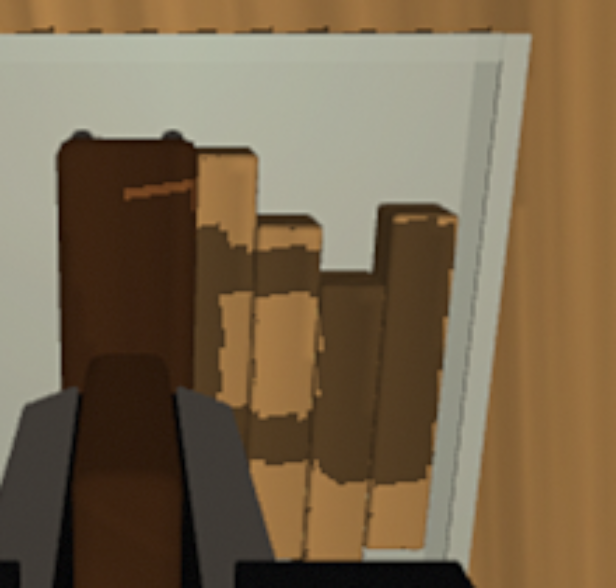

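step_arm:
  plan:
    - {"grip":1,"slide":[0.001,0,0],"spin":0}
    - {"grip":1,"slide":[0.001,0,0],"spin":0}
    - {"grip":1,"slide":[0.001,0,0],"spin":0}
    - {"grip":1,"slide":[0,0,0],"spin":0}

```text
time_s: 11.03
ee_pos: [0.6572, 0.0036, 0.0544]
eef_rot: [-1.571, -0.0, -0.146]
force: [-0.3, -0.8, -1.3]
grip_width: 0.0176
```

step_arm:
  plan:
    - {"grip":1,"slide":[0.001,0,0],"spin":0}
    - {"grip":1,"slide":[0,0,0],"spin":0}

```text
time_s: 11.2
ee_pos: [0.6582, 0.0035, 0.0545]
eef_rot: [-1.571, -0.0, -0.146]
force: [0.2, -0.2, -1.2]
grip_width: 0.0177
```

```bash
python3 look.py 10; python3 -c "
import cv2;w=cv2.imread('pics/w10.png');cv2.imwrite('pics/w10c.png',cv2.resize(w[90:300,210:430],None,fx=2.8,fy=2.8))"
```

```text
11.2 [0.65821349 0.00347787 0.05446291] [-1.57079116e+00 -7.52414328e-05 -1.46337245e-01] 0.017678944121512462 [ 0.24365134 -0.18077447 -1.20951288]
rake local mm [72.1 -0.6] z 0.0081
```

View pics/w10c.png

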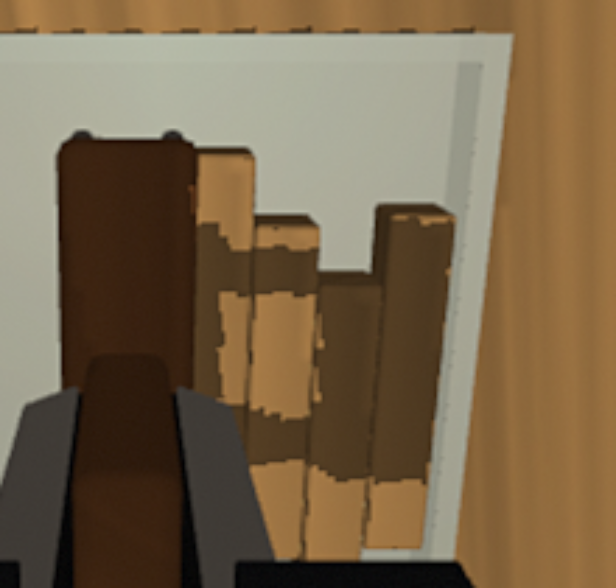

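step_arm:
  plan:
    - {"grip":1,"slide":[0.001,0,0],"spin":0}
    - {"grip":1,"slide":[0.001,0,0],"spin":0}
    - {"grip":1,"slide":[0,0,0],"spin":0}

```text
time_s: 11.55
ee_pos: [0.6601, 0.0032, 0.0544]
eef_rot: [-1.571, 0.0, -0.146]
force: [-1.5, -0.3, -0.1]
grip_width: 0.0176
```

step_arm:
  plan:
    - {"grip":1,"slide":[0.001,0,0],"spin":0}
    - {"grip":1,"slide":[0,0,0],"spin":0}

```text
time_s: 11.72
ee_pos: [0.6603, 0.0032, 0.0543]
eef_rot: [-1.571, 0.002, -0.146]
force: [-7.2, 1.1, 2.2]
grip_width: 0.0178
```

```bash
python3 look.py 11; python3 -c "
import cv2;w=cv2.imread('pics/w11.png');cv2.imwrite('pics/w11c.png',cv2.resize(w[90:300,210:430],None,fx=2.8,fy=2.8))"
```

```text
11.7167 [0.6603117  0.00316055 0.0542651 ] [-1.57099079  0.00241462 -0.14621052] 0.017811758493392324 [-7.23812345  1.13436244  2.18912954]
rake local mm [74.2 -0.6] z 0.0079
```

View pics/w11c.png

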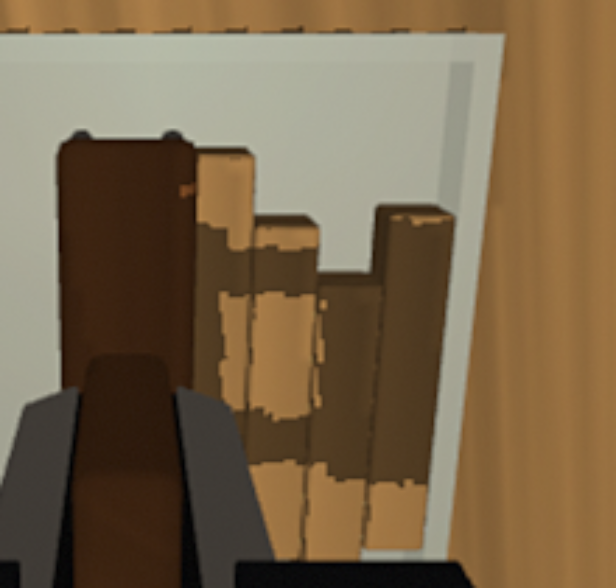

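View pics/s11.png

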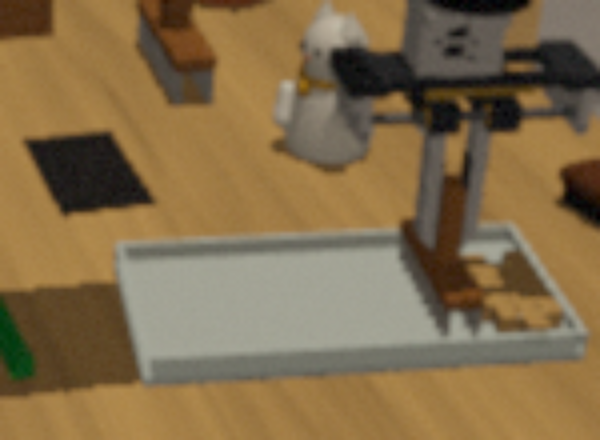

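The push force rose to 7 N, so the pack is against the end wall and closed up. Backing off, then lifting.

step_arm:
  plan:
    - {"grip":1,"slide":[-0.002,0,0],"spin":0}
    - {"grip":1,"slide":[-0.004,0,0],"spin":0}
    - {"grip":1,"slide":[-0.008,0,0],"spin":0}
    - {"grip":1,"slide":[-0.016,0,0],"spin":0}
    - {"grip":1,"slide":[-0.03,0,0],"spin":0}
    - {"grip":1,"slide":[-0.03,0,0],"spin":0}
    - {"grip":1,"slide":[-0.03,0,0],"spin":0}
    - {"grip":1,"slide":[0,-0.02,0],"spin":0}
    - {"grip":1,"slide":[0,-0.03,0],"spin":0}
    - {"grip":1,"slide":[0,-0.02,0],"spin":0}
    - {"grip":1,"slide":[0,0,0],"spin":0}
    - {"grip":1,"slide":[0,0,0],"spin":0}

```text
time_s: 12.82
ee_pos: [0.5426, 0.0206, 0.1251]
eef_rot: [-1.571, -0.002, -0.146]
force: [0.1, 0.2, -1.7]
grip_width: 0.0175
```

```bash
python3 look.py 12
python3 - <<'E'
from h import *
im=cams.camera("top");cv2.imwrite("pics/t12.png",im)
cv2.imwrite("pics/t12c.png",cv2.resize(im[60:140,215:310],None,fx=7,fy=7))
E
```

```text
12.8167 [0.5426173  0.02056391 0.12507821] [-1.57052395 -0.00231154 -0.14630002] 0.0174743809142764 [ 0.10891652  0.22951641 -1.73643709]
rake local mm [-44.8  -0.4] z 0.0787
```

View pics/w12.png

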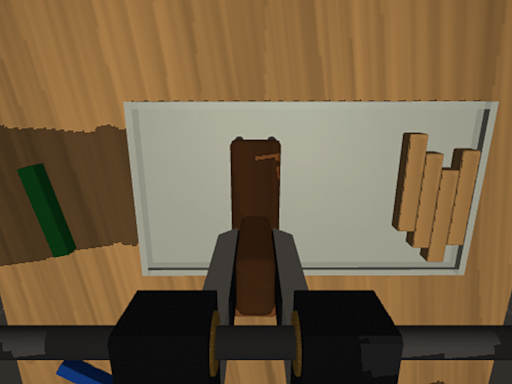

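View pics/t12c.png

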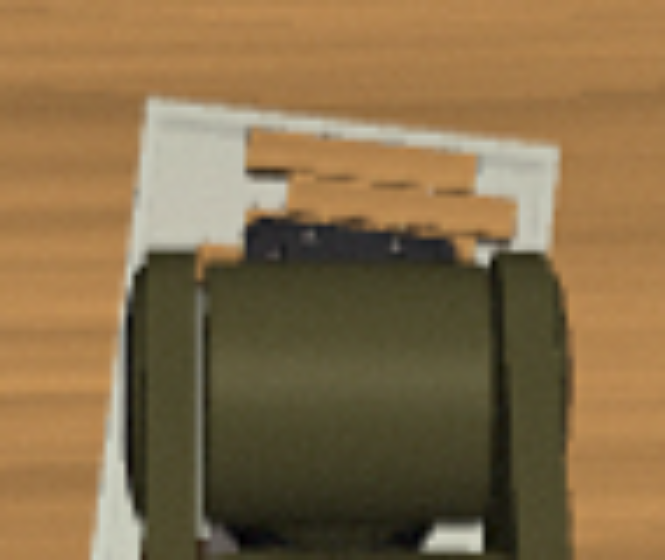

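View pics/s12.png

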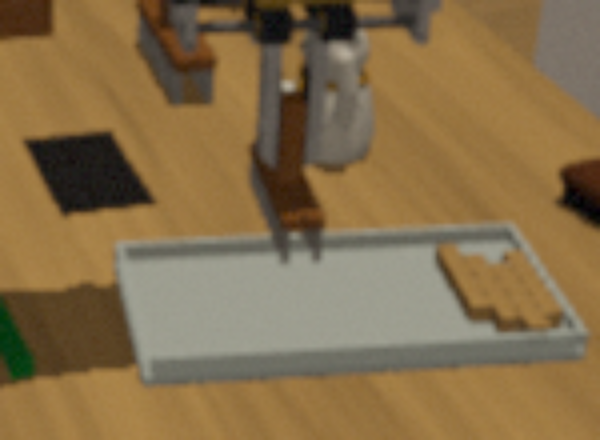

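The sticks lie flat and parallel in four packed rows against the far wall (wrist view (400–475,190)). Taking the rake back to the mat.

step_arm:
  plan:
    - {"grip":1,"slide":[0,0,0],"spin":-4.33}
    - {"grip":1,"slide":[0,0,0],"spin":-4.33}
    - {"grip":1,"slide":[-0.0093,0,0.032],"spin":0}
    - {"grip":1,"slide":[-0.0093,0,0.032],"spin":0}
    - {"grip":1,"slide":[-0.0093,0,0.032],"spin":0}
    - {"grip":1,"slide":[-0.0093,0,0.032],"spin":0}
    - {"grip":1,"slide":[-0.0093,0,0.032],"spin":0}
    - {"grip":1,"slide":[-0.0093,0,0.032],"spin":0}
    - {"grip":1,"slide":[-0.0093,0,0.032],"spin":0}
    - {"grip":1,"slide":[-0.0093,0,0.032],"spin":0}
    - {"grip":1,"slide":[0,0,0],"spin":0}
    - {"grip":1,"slide":[0,0,0],"spin":0}
    - {"grip":1,"slide":[0,0,0],"spin":0}

```text
time_s: 14.05
ee_pos: [0.4665, 0.2756, 0.1235]
eef_rot: [-1.572, 0.001, 0.005]
force: [-0.3, 0.0, -0.6]
grip_width: 0.0179
```

```bash
python3 look.py 13
python3 - <<'E'
from h import *
w=cv2.imread("pics/w13.png");cv2.imwrite("pics/w13c.png",cv2.resize(w[100:320,170:340],None,fx=2.7,fy=2.7))
E
```

```text
14.05 [0.46647693 0.27562986 0.12347287] [-1.57169213e+00  1.39382265e-03  5.09244892e-03] 0.017899443373846788 [-0.33295943  0.03551298 -0.5899354 ]
rake local mm [-157.1  240.9] z 0.0771
```

View pics/w13c.png

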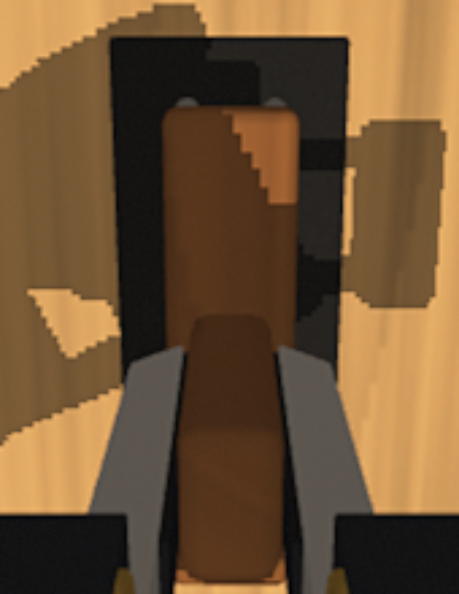

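The crop shows the mat's far corners at (112,38) and (348,38), and the rake head's far corners at (164,106) and (299,106).

Run:
```python
from h import *
cal=dict(K=cams.calibration("wrist")["K"],T=np.load("w13T.npy"))
f=lambda q,z: cast(cal,np.array(q)/2.7+[170-.5,100-.5],z).round(4).tolist()
print("mat far corners",f([(112,38),(348,38)],.004),"left/right edge low",f([(123,365),(336,365)],.004))
print("head far",f([(164,108),(299,108)],.113),"low",f([(166,340),(296,340)],.113))
```

```text
mat far corners [[0.4278, 0.3457], [0.5052, 0.3461]] left/right edge low [[0.428, 0.2296], [0.5058, 0.23]]
head far [[0.4527, 0.3361], [0.4814, 0.3363]] low [[0.4523, 0.2831], [0.4822, 0.2833]]
```

step_arm:
  plan:
    - {"grip":1,"slide":[0,0.025,0],"spin":0}
    - {"grip":1,"slide":[0,0.025,0],"spin":0}
    - {"grip":1,"slide":[0,0.013,0],"spin":0}
    - {"grip":1,"slide":[0,0.005,0],"spin":0}
    - {"grip":1,"slide":[0,0,0],"spin":0}
    - {"grip":1,"slide":[0,0,0],"spin":0}
    - {"grip":1,"slide":[0,0,0],"spin":0}

```text
time_s: 14.73
ee_pos: [0.4674, 0.2762, 0.0576]
eef_rot: [-1.57, -0.002, 0.004]
force: [0.2, -0.2, -1.0]
grip_width: 0.0175
```

step_arm:
  plan:
    - {"grip":1,"slide":[0,0.003,0],"spin":0}
    - {"grip":1,"slide":[0,0.002,0],"spin":0}
    - {"grip":1,"slide":[0,0.001,0],"spin":0}
    - {"grip":1,"slide":[0,0,0],"spin":0}
    - {"grip":1,"slide":[0,0,0],"spin":0}

```text
time_s: 15.15
ee_pos: [0.4667, 0.2762, 0.0505]
eef_rot: [-1.571, -0.0, 0.005]
force: [0.2, -0.0, -0.9]
grip_width: 0.018
```

step_arm:
  plan:
    - {"grip":1,"slide":[0,0.0005,0],"spin":0}
    - {"grip":1,"slide":[0,0,0],"spin":0}
    - {"grip":1,"slide":[0,0,0],"spin":0}

```text
time_s: 15.4
ee_pos: [0.4667, 0.2763, 0.0504]
eef_rot: [-1.571, -0.0, 0.005]
force: [-2.1, -1.1, 5.2]
grip_width: 0.0175
```

Light contact with the mat (5 N). Releasing.

step_arm:
  plan:
    - {"grip":0.5,"slide":[0,0,0],"spin":0}
    - {"grip":0.4,"slide":[0,0,0],"spin":0}
    - {"grip":0,"slide":[0,0,0],"spin":0}
    - {"grip":-0.5,"slide":[0,0,0],"spin":0}
    - {"grip":-0.5,"slide":[0,0,0],"spin":0}
    - {"grip":-0.5,"slide":[0,0,0],"spin":0}
    - {"grip":-0.5,"slide":[0,0,0],"spin":0}
    - {"grip":-0.5,"slide":[0,0,0],"spin":0}
    - {"grip":-0.5,"slide":[0,0,0],"spin":0}

```text
time_s: 16.15
ee_pos: [0.4667, 0.2762, 0.0499]
eef_rot: [-1.571, 0.0, 0.005]
force: [-0.1, -0.0, 0.0]
grip_width: 0.0693
```

```bash
python3 look.py 14
```

```text
16.15 [0.46668885 0.27620034 0.04992436] [-1.57080480e+00  1.75405667e-05  4.82900537e-03] 0.06926853753518142 [-0.08385047 -0.02907736  0.01755818]
rake local mm [-157.   241.5] z 0.0035
```

View pics/w14.png

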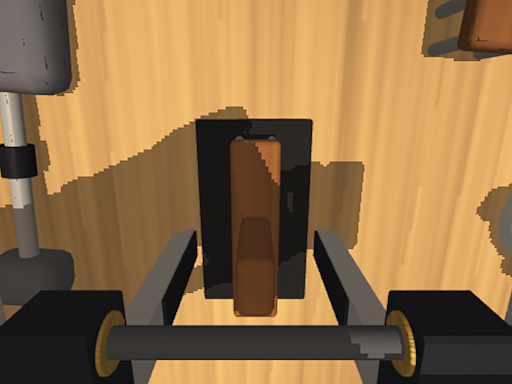

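The rake stands free at (255,225), centred on the mat, with the fingers clear on both sides. Lifting straight up, then swinging aside for a last look.

step_arm:
  plan:
    - {"grip":-0.5,"slide":[0,-0.02,0],"spin":0}
    - {"grip":-0.5,"slide":[0,-0.03,0],"spin":0}
    - {"grip":-0.5,"slide":[0,-0.035,0],"spin":0}
    - {"grip":-0.5,"slide":[0,-0.035,0],"spin":0}
    - {"grip":-0.5,"slide":[0,-0.035,0],"spin":0}
    - {"grip":-0.5,"slide":[-0.03,0,0.01],"spin":0}
    - {"grip":-0.5,"slide":[-0.035,0,0.015],"spin":0}
    - {"grip":-0.5,"slide":[-0.035,0,0.02],"spin":0}
    - {"grip":-0.5,"slide":[-0.035,0,0.02],"spin":0}
    - {"grip":-0.5,"slide":[-0.035,0,0.02],"spin":0}
    - {"grip":-0.5,"slide":[-0.035,0,0.02],"spin":0}
    - {"grip":-0.5,"slide":[0,0,0],"spin":0}
    - {"grip":-0.5,"slide":[0,0,0],"spin":0}

```text
time_s: 17.33
ee_pos: [0.2598, 0.381, 0.2052]
eef_rot: [-1.57, -0.0, 0.008]
force: [0.4, -0.5, -0.1]
grip_width: 0.0705
```

```bash
python3 look.py 15
python3 - <<'E'
from h import *
im=cams.camera("top");cv2.imwrite("pics/t15.png",im);cal=cams.calibration("top")
cv2.imwrite("pics/t15c.png",cv2.resize(im[60:210,120:310],None,fx=4,fy=4,interpolation=cv2.INTER_CUBIC))
hsv=cv2.cvtColor(im,cv2.COLOR_BGR2HSV)
m=np.zeros(im.shape[:2],np.uint8);m[168:190,130:190]=((hsv[...,2]>60)&(hsv[...,0]<15)&(hsv[...,1]>165))[168:190,130:190]*255
cs,_=cv2.findContours(m,0,1);print("head",rect(cast(cal,np.concatenate([k for k in cs if cv2.contourArea(k)>20]),.040)))
m[:]=0;m[160:203,130:196]=(hsv[...,2]<50)[160:203,130:196]*255
cs,_=cv2.findContours(m,0,1);c=max(cs,key=cv2.contourArea);print("mat",rect(cast(cal,c,.004)))
a=cv2.imread("pics/top0.png");d=cv2.absdiff(a,im).max(2);d[:,:]=(d>45)*255;cv2.imwrite("pics/diff.png",d)
E
```

```text
17.3333 [0.25983577 0.38096367 0.20517135] [-1.57046199e+00 -2.81275556e-04  8.35884468e-03] 0.07054827043039295 [ 0.42936597 -0.54768675 -0.06966677]
rake local mm [-376.8  315.2] z 0.1588
head (array([0.4655, 0.2767]), array([ 30.9, 118.1]), 1.574)
mat (array([0.4645, 0.277 ]), array([ 77.2, 138.4]), 1.576)
```

View pics/t15.png

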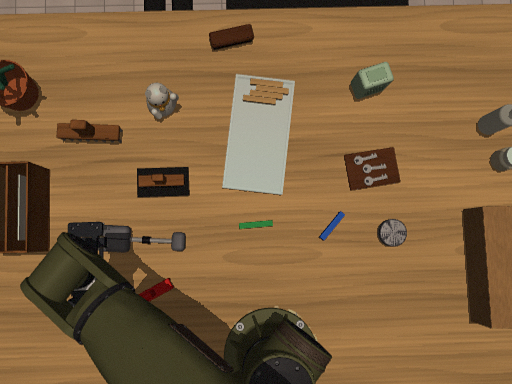

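View pics/t15c.png

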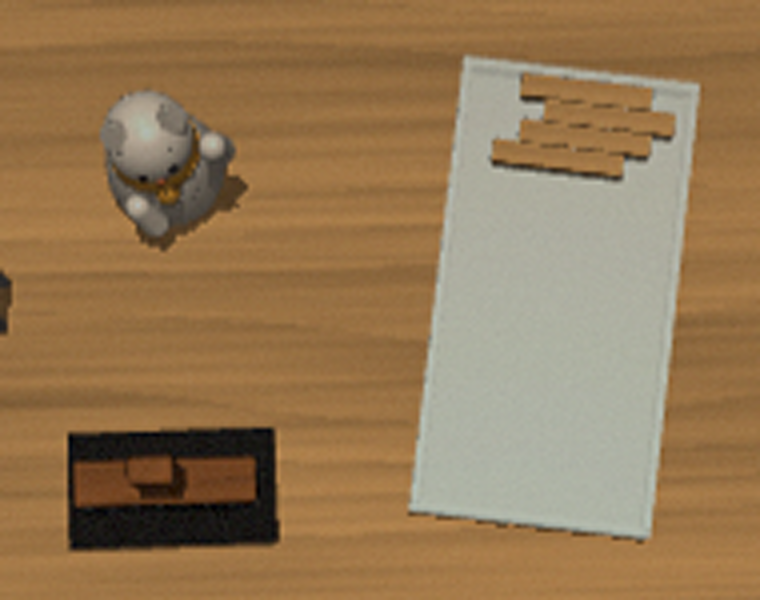

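View pics/s15.png

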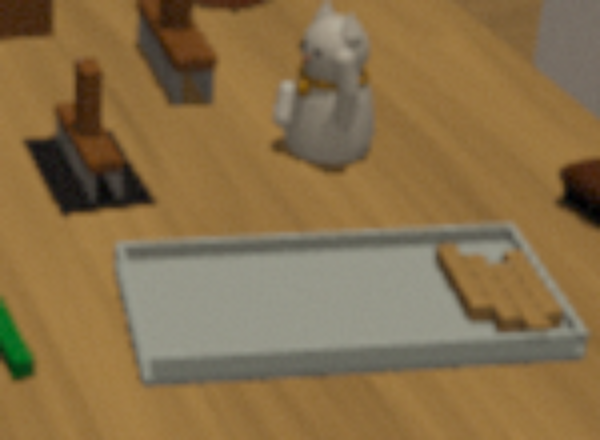

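View pics/diff.png

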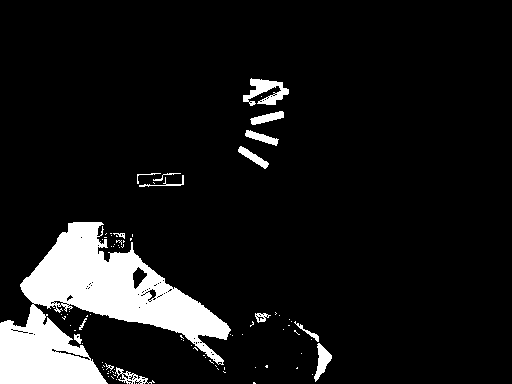

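The rake stands centred on the mat, within about 1 mm and 0.002 rad. The four sticks are packed at the far wall, and nothing else visible has changed. Handing in.

```bash
python3 -c "
from station import hand_in,get_obs
print(get_obs()['force']);print(hand_in())"
```

```text
[ 0.48991654 -0.08926135 -0.53921047]
the job is handed in; nothing more can be done
None
```

I took the smaller brown rake from its mat and combed the four sticks to the tray's far end, with the teeth about 2 mm above the glass. I then stood the rake back on the mat, let go, and handed in at about 17.5 s.

**Sticks:** They lie flat in four parallel rows, packed against the far wall, where the push force rose to about 7 N. Their ends are staggered by up to about 25 mm, because I only combed lengthways.

**Rake:** In the top view it is within about 1 mm and 0.002 rad of the mat's centre and line. It met the mat at about 5 N.

**Everything else:** Comparing the top view before and after shows no other visible change. The red look-alike rake and the shoe stretcher were partly hidden by the arm in the last picture, so I couldn't fully check them; the gripper stayed well above both.

**Disagreement:** The top and wrist cameras differed by about 2 mm in x. I averaged them, and used contact force for the final push and placing.

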